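# Switch the grinding-ball feeder to its other tray

### The arm

A 6-joint arm with a two-finger parallel gripper is mounted at the origin on the work surface. World frame = base frame: x ahead of the robot, y to its left, z up, the work surface at z = 0. Lengths are in m, angles in degrees, forces in N, time in s.
With the tool pointing down it reaches from about 0.375 to 0.9 m from the base axis. Payload 3.1 kg.
Tool frame: the origin (TCP) lies on the centre line of the jaws, within the pads' length; the fingertips stand 25 mm ahead of it and the grasp point (between the pads) lies 6 mm ahead of it; y points along the fingers, x is the direction in which the jaws open and shut, and the axes are right-handed (so a half turn about y gives the same grasp; the last joint's range is limited). The gripper opens to 87 mm and grips with 3 to 60 N. Pads are 19 mm wide; open, the fingers measure 117 mm over their backs; the gripper's body (75 mm by 190 mm) begins 51 mm behind the grasp point.
Start: joints at [-76.175, 30.224, 82.088, -0, 67.689, -10.227], TCP at [0.255, -0.571, 0.248] pointing down, gripper open.
Joint ranges: [-176.69, 176.69], [-43.24, 126.21], [12.49, 139.97], [-82, 262], [0, 151.66], [-163.58, 163.58]. Speed limits (degrees/s): [159.86, 159.86, 180, 180, 180, 180].

### API

Orientations are given as a 3x3 rotation matrix whose columns are the frame's x, y, z axes.
In Python, from rig import * gives the robot as it stands.
- The arm moves only by the tool play_rows, never from a script. Its argument "commands" is a list of rows, each a list of 2 entries, a list of its own where there are three numbers: the shift along the world's x, y, z in m, then the turn, a rotation vector about the world's x, y, z in rad. A call has 1 to 10 rows; each row is the pose to reach, as a shift and turn from the pose commanded when the call began; what a row does not reach only later rows make up. A row lasts 1/8 s, in which the tool goes at most 62.5 mm and 10.7 degrees, less where a joint would pass 70% of its speed; a pose out of reach is approached as far as the arm can. A call with a gripper value outside its range is refused whole. "gripper" is the finger opening in m, from 0 to 0.087, set as the call begins (left out, the last holds). The fingers move at their own pace and stop on an object; the grip force is fixed at half the most. Time passes only in rows, so rows that repeat a pose let the fingers close. It gives the time, the measured TCP pose, the force and the opening at its end, in the units of the state.
- read_state(): the state, without advancing time (a new reading comes with each control period).
- capture(name): name is "scene" or "top" or "wrist"; returns a dict with "frame" (480x640x3 uint8, red, green, blue), "depth" (480x640 float32, m along the optical axis (not along the pixel's ray), 0 where there is no reading), "mtx" (3x3 intrinsics, pixels), "cam_to_world" (4x4, takes a point from camera to world coordinates); the wrist camera has in their place "hand_eye" (4x4, takes a point from camera to tool coordinates, whose origin is the TCP and whose axes are the tool frame's). Camera axes: x right, y down, z forward; pixel columns grow to the right and rows downward; lengths in m; the calibration is good to about 2 mm. A picture is of the moment at which its call begins: read the wrist's pose just before it.
- hand_in(): hands the job in, once; it reports no verdict.
The state is a dict: "time_s": time; "joint_positions": joint angles; "qvel": joint speeds; "tau": joint torques, N m; "position": TCP position; "tcp_rot": TCP orientation; "force": force on the tool from outside, world axes, zero at the start; "moment": the same for the moment, N m; "opening": opening from 0.0 (shut) to 1.0 (fully open).
Only numpy, scipy, OpenCV 4.12 (cv2) and the standard library are available. Lean on these libraries where they do the work, as an engineer would, in place of code of your own. Each camera call takes 0.05 s, during which the arm holds its last target. There are 200 camera calls.

### The job

The seesaw gate of the ball feeder leads to one of the two trays. With a fingertip push the raised end of the gate down until it rocks over its pivot and rests the other way, and only then push the stop post aside to its far end, so that all four waiting balls roll by themselves down the other chute into the other tray. Do not touch or lift the balls, and leave the bottle, the jar and the dish where they stand.

Things in the scene. Friction and masses are not known exactly. Their poses are not given: they have to be found in the camera images.
- feeder: Metal ball feeder with grey trays, fixed to the bench, 500 mm wide (y), 240 mm deep. Origin on the bench under the middle of the gate's pivot; +x from the gate towards the ramp's high end (away from the robot), +y to the left tray. Ramp over y = 0, 30 mm wide, floor 105 mm high at x = 16 mm, 130 mm at x = 172 mm, walls 22 mm. Trays, alike, 60 mm wide in x, |y| 105 to 250 mm, walls 68 mm high.
- gate (a joint): Angle of the seesaw gate, a steel trough 220 mm long along the feeder's y, pivot 70 mm up. Positive: left (+y) end up, balls run to the right tray; negative: right end up, balls run to the left tray. Range -0.25 to 0.25 rad. A weight (dark bar, top 146 mm up) holds it at a limit (either one at the start); it needs under 2 N on the pad and past level falls by itself to the other limit and stays.
- pad_left (a point): Centre of the top of the left pressing pad: flat steel tab, 38 mm (x) by 32 mm (y), 5 mm thick, on the gate's robot-facing (-x) side, 46 mm towards -x and 80 mm towards +y of the pivot. Moves with the gate: 104 mm above the bench when up, 64 mm when down. The trough's front wall stands 22 mm to +x of it and rises 40 mm above it; free space below and in front down to the 8 mm base plate.
- pad_right (a point): Centre of the top of the right pressing pad, the mirror image of the left: 80 mm towards -y from the pivot's middle.
- stop (a joint): Travel of the stop, a dark blade across the ramp at x = 55 mm of the feeder that holds the balls back. 0: closed; 0.045 m: pushed fully aside, ramp free. It slides towards the feeder's -y (to the right) only, against about 1 N of friction, and stays where it is left.
- post_top (a point): Centre of the top of the stop's upright round steel post, 12 mm in diameter, 45 mm tall (141 to 186 mm above the bench), standing on the blade's top edge. It is to be pushed sideways along the feeder's -y, from its +y side. Ramp walls and balls beneath stay below 138 mm at the post.
- ball1_center (a point): Centre of ball 1 of 4: white ceramic grinding ball, 20 mm in diameter, 25 g, waiting in a row on the ramp above the stop (ball 1 is next to the stop).
- ball2_center (a point): Centre of ball 2 of 4: white ceramic grinding ball, 20 mm in diameter, 25 g, waiting in a row on the ramp above the stop (ball 1 is next to the stop).
- ball3_center (a point): Centre of ball 3 of 4: white ceramic grinding ball, 20 mm in diameter, 25 g, waiting in a row on the ramp above the stop (ball 1 is next to the stop).
- ball4_center (a point): Centre of ball 4 of 4: white ceramic grinding ball, 20 mm in diameter, 25 g, waiting in a row on the ramp above the stop (ball 1 is next to the stop).
- bottle: Bystander: glass bottle with a blue cap, 60 mm in diameter, 150 mm tall, standing behind the feeder's left chute. Origin at the centre of its underside.
- jar: Bystander: steel jar, 54 mm in diameter, 60 mm tall, standing behind the feeder's right chute. Origin at the centre of its underside.
- dish: Bystander: clear culture dish, 90 mm in diameter, 18 mm high, lying before the feeder's left tray. Origin at the centre of its underside.

How it is judged (in metres and radians):
On the way, in this order (a step that is already met when the one before it is completed fails the run):
1. the gate is rocked over to its other side while the stop still holds the balls (distance of pad_left from where it was at the start of the episode above 0.021 m and (value of joint gate below -0.2 rad or value of joint gate above 0.2 rad) and value of joint stop below 0.006 m), for 0.2 s.
2. the stop is pushed aside (value of joint stop above 0.03 m), for 0.1 s.
At the end, for the whole second after the job is handed in: The gate rests the opposite way from its start (beyond 0.2 rad), the stop is pushed at least 30 mm aside, and all four balls lie at rest in the tray the gate now leads to (distance of pad_left from where it was at the start of the episode above 0.021 m and ((value of joint gate below -0.2 rad and y of each of ball1_center, ball2_center, ball3_center, ball4_center in the frame of feeder above 0.11 m) or (value of joint gate above 0.2 rad and y of each of ball1_center, ball2_center, ball3_center, ball4_center in the frame of feeder below -0.11 m)) and value of joint stop above 0.03 m and z of each of ball1_center, ball2_center, ball3_center, ball4_center in the frame of feeder below 0.06 m and linear speed of each of ball1, ball2, ball3, ball4 below 0.05 m/s and x of ball1_center in the frame of feeder between -0.035 and 0.035 m and y of ball1_center in the frame of feeder between -0.25 and 0.25 m and x of ball2_center in the frame of feeder between -0.035 and 0.035 m and y of ball2_center in the frame of feeder between -0.25 and 0.25 m and x of ball3_center in the frame of feeder between -0.035 and 0.035 m and y of ball3_center in the frame of feeder between -0.25 and 0.25 m and x of ball4_center in the frame of feeder between -0.035 and 0.035 m and y of ball4_center in the frame of feeder between -0.25 and 0.25 m); the robot touches nothing.
It fails at once if a ball is touched by the robot (contact force between any of the fingers, the arm and ball1 above 0.3 N or contact force between any of the fingers, the arm and ball2 above 0.3 N or contact force between any of the fingers, the arm and ball3 above 0.3 N or contact force between any of the fingers, the arm and ball4 above 0.3 N).
It fails at once if a ball is lifted above the ramp (height (world z) of any of ball1_center, ball2_center, ball3_center, ball4_center above 0.17 m).
It fails at once if the blue-capped bottle is moved more than 20 mm or tipped (distance of bottle from where it was at the start of the episode above 0.02 m or angle between bottle's own z axis and vertical above 0.3 rad).
It fails at once if the steel jar is moved more than 20 mm or tipped (distance of jar from where it was at the start of the episode above 0.02 m or angle between jar's own z axis and vertical above 0.3 rad).
It fails at once if the culture dish is moved more than 20 mm or tipped (distance of dish from where it was at the start of the episode above 0.02 m or angle between dish's own z axis and vertical above 0.3 rad).
It also fails if it takes over 42 s, if anything falls off the work surface, if the arm or the gripper's body presses on something with over 40 N, if the wrist force passes 120 N, or if a joint passes its speed limit or range.

## Working session

There is one attempt and no reset: what is moved stays moved. The work goes in short steps, Python scripts to look and compute and a tool call to move; the robot and the scene stay as the last step left them, time stands still between calls to the robot, and variables do not carry over. Pictures are saved under pics/ and viewed, about 8 in all and at most 12, crops included, and the job is handed in when it is done.

Besides the shell and the picture viewer there is one more tool, called after "Emit:" as name(argument=value, ...), one argument or row to a line, values as JSON. play_rows: Moves the arm, as the interface text tells. Its arguments: {"type":"object","properties":{"commands":{"type":"array"},"gripper":{"type":"number"}},"required":["commands"]}

```bash
mkdir -p pics; python3 - <<'E'
from rig import *
import cv2,numpy as np
s=read_state();print(s['time_s'],s['position'],s['tcp_rot'],s['opening'])
for n in('scene','top'):
    c=capture(n);cv2.imwrite(f'pics/{n}0.png',c['frame'][:,:,::-1]);np.savez(f'pics/{n}0.npz',**c);print(c['cam_to_world'])
E
```

```text
0.0 [ 0.25458596 -0.57005887  0.24655993] [[ 4.07566336e-01 -5.34634420e-04  9.13175447e-01]
 [-9.13173080e-01  2.11208717e-03  4.07566516e-01]
 [-2.14660523e-03 -9.99997627e-01  3.72601867e-04]] 1.0006205343047612
[[ 0.66568057  0.43072535 -0.60938087  1.1240343 ]
 [ 0.74623433 -0.38633254  0.54210838 -0.45302765]
 [-0.00192384 -0.81561194 -0.57859611  0.63511067]
 [ 0.          0.          0.          1.        ]]
[[-0.02525168 -0.9951602   0.09496591  0.48050198]
 [-0.99963509  0.0242247  -0.01195177  0.04161387]
 [ 0.00959341 -0.09523306 -0.99540878  0.9622593 ]
 [ 0.          0.          0.          1.        ]]
```

View pics/top0.png

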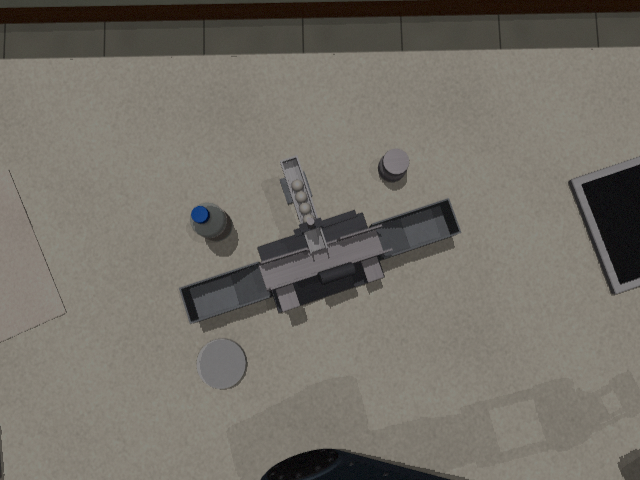

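View pics/scene0.png

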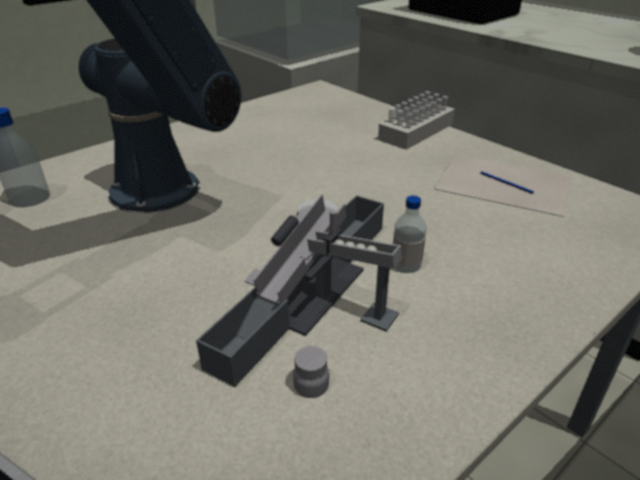

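Top view: feeder with the left tray around (225,293) and the right tray around (420,227). The pads are near (288,298) and (373,268), the stop with balls is at (300,205), and the bottle, jar and dish stand clear.

```bash
cat > h.py <<'E'
import numpy as np
def cloud(f):
    c=np.load(f) if isinstance(f,str) else f
    K=c['mtx'];T=c['cam_to_world'];d=c['depth'];v,u=np.mgrid[:480,:640]
    P=np.stack([(u-K[0,2])/K[0,0]*d,(v-K[1,2])/K[1,1]*d,d],-1)
    W=P@T[:3,:3].T+T[:3,3];W[d<=0]=np.nan;return W
def atz(c,u,v,z):
    K=c['mtx'];T=c['cam_to_world'];r=T[:3,:3]@np.array([(u-K[0,2])/K[0,0],(v-K[1,2])/K[1,1],1]);o=T[:3,3]
    return o+r*(z-o[2])/r[2]
E
python3 - <<'E'
from h import *
import cv2
np.set_printoptions(precision=4,suppress=True)
c=np.load('pics/top0.npz');W=cloud(c)
cor=[atz(c,u,v,.068) for u,v in((181,290),(190,322),(459,232),(449,200))]
for p in cor:print(p)
cl=(cor[0]+cor[1])/2;cr=(cor[2]+cor[3])/2
O=(cl+cr)/2;y=(cl-cr);print('len',np.linalg.norm(y));yaw=np.arctan2(-y[0],y[1]);print(O,np.degrees(yaw))
for n,(u,v) in dict(padL=(288,298),padR=(373,268),weight=(336,273),balls=(306,215),b4=(297,187)).items():print(n,np.nanmedian(W[v-2:v+3,u-2:u+3].reshape(-1,3),0))
f=c['frame'][140:340,160:480,::-1];cv2.imwrite('pics/topc.png',cv2.resize(f,None,fx=2.5,fy=2.5,interpolation=2))
# refine by tray-rim points at z 64..72
m=(abs(W[...,2]-.068)<.005);q=W[m];r=q[:,:2]-O[:2]
R=np.array([[np.cos(yaw),-np.sin(yaw)],[np.sin(yaw),np.cos(yaw)]])
l=r@R; k=(abs(l[:,0])<.045)&(abs(l[:,1])>.1)&(abs(l[:,1])<.26);l=l[k]
print(len(l),l.min(0),l.max(0))
E
```

```text
[0.4882 0.276  0.068 ]
[0.4326 0.2604 0.068 ]
[ 0.5781 -0.2147  0.068 ]
[ 0.6358 -0.1998  0.068 ]
len 0.49754617953105756
[0.5337 0.0305 0.068 ] 17.13165778341185
padL [0.47   0.088  0.1048]
padR [ 0.5183 -0.0604  0.0646]
weight [0.5086 0.008  0.1389]
balls [0.6058 0.0545 0.1295]
b4 [0.6502 0.0678 0.1408]
815 [-0.0317 -0.2513] [0.0347 0.2519]
```

View pics/topc.png

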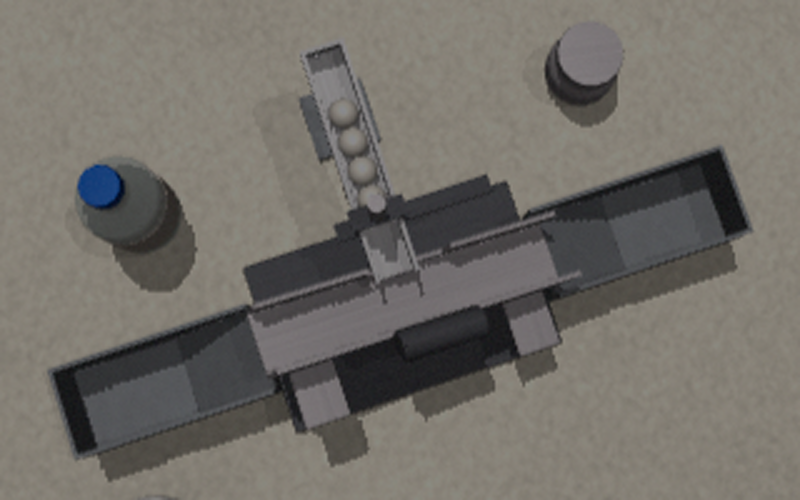

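The gate is positive (left pad up at 104 mm, right pad at 64 mm), so I'll push the left pad and the balls should go to the left tray. Next: the post and bottle positions.

```bash
python3 - <<'E'
from h import *
np.set_printoptions(precision=4,suppress=True)
c=np.load('pics/top0.npz');W=cloud(c)
a=np.radians(17.13);R=np.array([[np.cos(a),-np.sin(a)],[np.sin(a),np.cos(a)]]);O=np.array([.534,.0305])
L=lambda p:(np.asarray(p)[:2]-O)@R
print('post',atz(c,310,221,.186),L(atz(c,310,221,.186)),W[221,310],'bottle',L(atz(c,200,214,.15)),'dish',L(W[362,222]),'jar',L(W[160,395]))
m=(W[...,2]>.098)&(W[...,2]<.109)
q=W[m];l=(q[:,:2]-O)@R;k=(abs(l[:,0]+.05)<.03)&(abs(l[:,1]-.08)<.03);print('padL',l[k].min(0),l[k].max(0))
m=W[...,2]>.145;q=W[m];l=(q[:,:2]-O)@R;k=(abs(l[:,0]-.055)<.02)&(abs(l[:,1])<.02);print('postpts',np.c_[l,q[:,2]][k])
for x,y in((-.052,.082),(.055,.05),(.055,.0)):print(x,y,R@[x,y]+O)
E
```

```text
post [0.5877 0.0476 0.186 ] [0.0564 0.0005] [0.5876 0.0476 0.1866] bottle [0.128  0.1632] dish [-0.1154  0.2284] jar [ 0.1302 -0.1849]
padL [-0.0627  0.0591] [-0.0229  0.09  ]
postpts [[ 0.0615  0.0005  0.1848]
 [ 0.0604 -0.0008  0.189 ]
 [ 0.0604 -0.0024  0.1855]
 [ 0.0599 -0.0039  0.1858]
 [ 0.0618 -0.0161  0.1458]
 [ 0.0604  0.0024  0.185 ]
 [ 0.0596  0.001   0.1873]
 [ 0.0594 -0.0005  0.1852]
 [ 0.0588 -0.0019  0.1864]
 [ 0.0585 -0.0034  0.1846]
 [ 0.0578 -0.0048  0.1867]
 [ 0.059   0.0045  0.1882]
 [ 0.059   0.0029  0.185 ]
 [ 0.0582  0.0015  0.1873]
 [ 0.0576  0.0001  0.1877]
 [ 0.0575 -0.0014  0.1851]
 [ 0.0568 -0.0028  0.1868]
 [ 0.0564 -0.0043  0.1863]
 [ 0.0583 -0.0167  0.1451]
 [ 0.0578  0.0049  0.1866]
 [ 0.0575  0.0034  0.1851]
 [ 0.0569  0.002   0.1861]
 [ 0.0563  0.0006  0.1866]
 [ 0.0558 -0.0009  0.1869]
 [ 0.0553 -0.0024  0.1865]
 [ 0.0549 -0.0038  0.1863]
 [ 0.0567  0.0053  0.1837]
 [ 0.0559  0.0039  0.1862]
 [ 0.0554  0.0025  0.1857]
 [ 0.055   0.001   0.1856]
 [ 0.0544 -0.0004  0.1863]
 [ 0.054  -0.0019  0.1853]
 [ 0.0533 -0.0033  0.187 ]
 [ 0.053  -0.0048  0.1856
[... 923 characters left out ...]
0.0505  0.001   0.1707]
 [ 0.0506 -0.0006  0.1652]
 [ 0.051  -0.0024  0.1582]
 [ 0.051  -0.0074  0.1456]
 [ 0.0572  0.0161  0.1456]
 [ 0.0561  0.013   0.1458]
 [ 0.0557  0.0115  0.1451]
 [ 0.0534  0.0054  0.1469]
 [ 0.0516  0.0041  0.1578]
 [ 0.0508  0.0027  0.1597]
 [ 0.0502  0.0012  0.1607]
 [ 0.0503 -0.0004  0.1559]
 [ 0.0506 -0.0022  0.1493]
 [ 0.049  -0.0084  0.1456]
 [ 0.0556  0.0166  0.1455]
 [ 0.0536  0.0104  0.1453]
 [ 0.0504  0.0029  0.1505]
 [ 0.0538  0.0171  0.148 ]
 [ 0.0505  0.0064  0.1458]
 [ 0.0495  0.0033  0.1454]
 [ 0.0526  0.0176  0.1453]
 [ 0.05    0.0099  0.1456]
 [ 0.0499  0.015   0.1459]]
-0.052 0.082 [0.4602 0.0935]
0.055 0.05 [0.5718 0.0945]
0.055 0.0 [0.5866 0.0467]
```

Emit:
play_rows(
  commands=[
    [[0.02, -0.0, 0.01], [0, 0, 0.12]],
    [[0.04, 0.05, 0.02], [0, 0, 0.24]],
    [[0.06, 0.11, 0.03], [0, 0, 0.36]],
    [[0.08, 0.17, 0.03], [0, 0, 0.48]],
    [[0.1, 0.23, 0.03], [0, 0, 0.6]],
    [[0.12, 0.29, 0.03], [0, 0, 0.72]],
    [[0.13, 0.35, 0.03], [0, 0, 0.84]],
    [[0.14, 0.41, 0.03], [0, 0, 0.96]],
    [[0.15, 0.47, 0.03], [0, 0, 1.08]],
    [[0.16, 0.53, 0.03], [0, 0, 1.2]],
  ],
  gripper=0.0,
)

```text
time_s: 1.35
position: [0.4147, -0.0388, 0.2775]
tcp_rot: [[0.999, 0.0, -0.052], [0.052, 0.0, 0.999], [0.0, -1.0, 0.0]]
force: [1.5, 0.3, -0.1]
opening: 0.017
```

Emit:
play_rows(
  commands=[
    [[0.015, 0.044, 0], [0, 0, 0.08]],
    [[0.03, 0.088, 0], [0, 0, 0.16]],
    [[0.045, 0.132, 0], [0, 0, 0.246]],
    [[0.045, 0.132, -0.05], [0, 0, 0.246]],
    [[0.045, 0.132, -0.1], [0, 0, 0.246]],
    [[0.045, 0.132, -0.13], [0, 0, 0.246]],
    [[0.045, 0.132, -0.13], [0, 0, 0.246]],
  ],
)

```text
time_s: 2.22
position: [0.4579, 0.0914, 0.1456]
tcp_rot: [[0.957, -0.006, -0.291], [0.291, 0.0, 0.957], [-0.006, -1.0, 0.002]]
force: [-0.9, -0.1, -0.8]
opening: 0.002
```

```bash
python3 - <<'E'
from rig import *
import cv2
c=capture('scene');cv2.imwrite('pics/s1.png',cv2.resize(c['frame'][150:400,180:480,::-1],None,fx=2.4,fy=2.4))
E
```

```text
(no output)
```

View pics/s1.png

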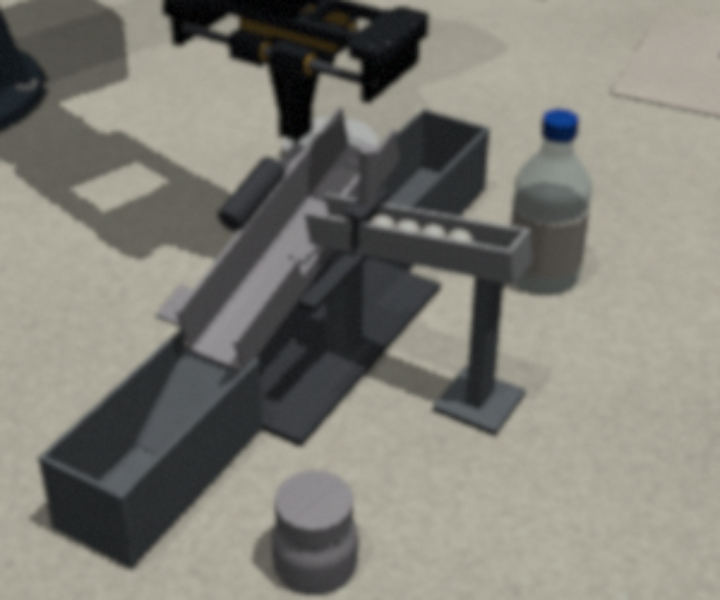

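The closed fingers are at (293,130), in front of the trough's raised left end and above the left pad, with the body clear of everything. Now press down.

Emit:
play_rows(
  commands=[
    [[0.001, 0.001, -0.01], [0, 0, 0]],
    [[0.001, 0.001, -0.017], [0, 0, 0]],
    [[0.001, 0.001, -0.024], [0, 0, 0]],
    [[0.001, 0.001, -0.031], [0, 0, 0]],
    [[0.001, 0.001, -0.038], [0, 0, 0]],
    [[0.001, 0.001, -0.045], [0, 0, 0]],
    [[0.001, 0.001, -0.048], [0, 0, 0]],
    [[0.001, 0.001, -0.048], [0, 0, 0]],
  ],
)

```text
time_s: 3.28
position: [0.4606, 0.0923, 0.0993]
tcp_rot: [[0.957, -0.001, -0.291], [0.291, -0.0, 0.957], [-0.001, -1.0, 0.0]]
force: [0.1, -0.4, -0.4]
opening: 0.003
```

```bash
python3 - <<'E'
from rig import *
from h import *
import cv2
c=capture('scene');cv2.imwrite('pics/s2.png',cv2.resize(c['frame'][150:400,180:480,::-1],None,fx=2,fy=2))
W=cloud(capture('top'));print(W[268,373],W[266:271,371:376,2].mean())
E
```

```text
[ 0.51653344 -0.05567547  0.10687682] 0.10563682207556246
```

View pics/s2.png

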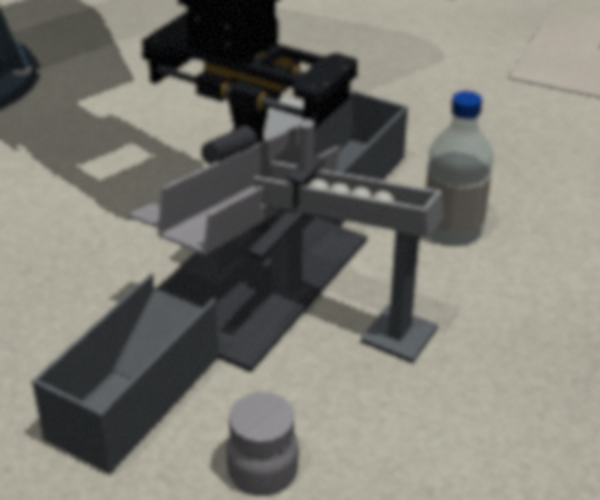

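The gate has rocked over: the trough is now high on the right, the right pad is 106 mm up, and the balls are still behind the stop. Now retreat and approach the post's +y side.

Emit:
play_rows(
  commands=[
    [[0, 0, 0.05], [0, 0, 0]],
    [[0, 0, 0.1], [0, 0, 0]],
    [[0, 0, 0.14], [0, 0, 0]],
    [[0.05, 0, 0.14], [0, 0, 0]],
    [[0.1, 0, 0.14], [0, 0, 0]],
    [[0.113, -0.002, 0.14], [0, 0, 0]],
    [[0.113, -0.002, 0.11], [0, 0, 0]],
    [[0.113, -0.002, 0.086], [0, 0, 0]],
    [[0.113, -0.002, 0.086], [0, 0, 0]],
  ],
)

```text
time_s: 4.5
position: [0.5713, 0.0903, 0.1837]
tcp_rot: [[0.957, -0.006, -0.291], [0.291, 0.0, 0.957], [-0.006, -1.0, 0.002]]
force: [0.8, 0.5, 0.4]
opening: 0.005
```

```bash
python3 - <<'E'
from rig import *
import cv2
print(read_state()['position'],read_state()['force'])
c=capture('scene');cv2.imwrite('pics/s3.png',cv2.resize(c['frame'][150:400,180:480,::-1],None,fx=2,fy=2))
E
```

```text
[0.5712698  0.09034867 0.18369332] [0.79819005 0.46693976 0.44087141]
```

View pics/s3.png

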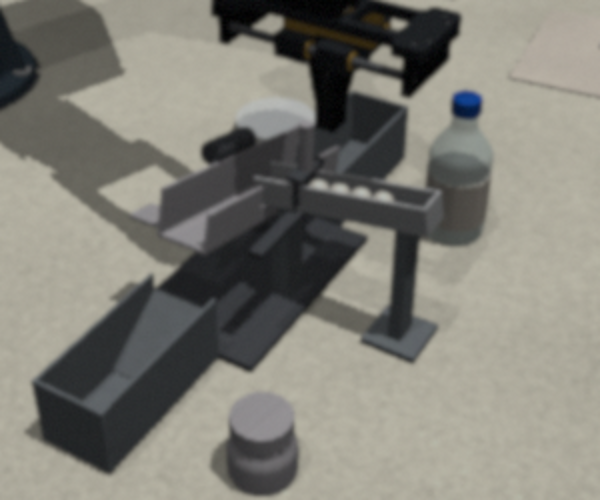

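The fingertips stand at (332,120), on the +y side of the stop and above ramp level. Now push along the feeder's -y.

Emit:
play_rows(
  commands=[
    [[0.004, -0.014, 0], [0, 0, 0]],
    [[0.008, -0.026, 0], [0, 0, 0]],
    [[0.012, -0.038, 0], [0, 0, 0]],
    [[0.015, -0.05, 0], [0, 0, 0]],
    [[0.019, -0.062, 0], [0, 0, 0]],
    [[0.022, -0.072, 0], [0, 0, 0]],
    [[0.022, -0.072, 0], [0, 0, 0]],
    [[0.022, -0.072, 0], [0, 0, 0]],
  ],
)

```text
time_s: 5.55
position: [0.5959, 0.0179, 0.1855]
tcp_rot: [[0.957, 0.0, -0.291], [0.291, -0.001, 0.957], [0.0, -1.0, -0.001]]
force: [1.5, 1.4, 0.3]
opening: 0.003
```

Emit:
play_rows(
  commands=[
    [[-0.005, 0.016, 0], [0, 0, 0]],
    [[-0.005, 0.016, 0.04], [0, 0, 0]],
    [[-0.005, 0.016, 0.09], [0, 0, 0]],
    [[-0.06, 0.0, 0.09], [0, 0, 0]],
    [[-0.1, -0.04, 0.09], [0, 0, 0]],
    [[-0.14, -0.08, 0.09], [0, 0, 0]],
    [[-0.16, -0.12, 0.09], [0, 0, 0]],
    [[-0.16, -0.17, 0.09], [0, 0, 0]],
    [[-0.16, -0.22, 0.09], [0, 0, 0]],
    [[-0.16, -0.22, 0.09], [0, 0, 0]],
  ],
)

```text
time_s: 6.8
position: [0.4359, -0.2041, 0.2756]
tcp_rot: [[0.958, 0.0, -0.287], [0.287, -0.001, 0.958], [0.0, -1.0, -0.002]]
force: [-0.4, 0.3, 0.4]
opening: 0.005
```

```bash
python3 - <<'E'
from rig import *
from h import *
import cv2
c=capture('top');cv2.imwrite('pics/t4.png',cv2.resize(c['frame'][140:340,160:480,::-1],None,fx=2.5,fy=2.5,interpolation=2))
W=cloud(c);a=np.radians(17.13);R=np.array([[np.cos(a),-np.sin(a)],[np.sin(a),np.cos(a)]])
l=(W[...,:2]-[.535,.0305])@R;k=(abs(l[...,0]-.055)<.01)&(abs(l[...,1])<.07)&(W[...,2]>.175)&(W[...,2]<.195)
print('post',l[k].mean(0),k.sum())
E
```

```text
post [ 0.05452932 -0.04387777] 54
```

View pics/t4.png

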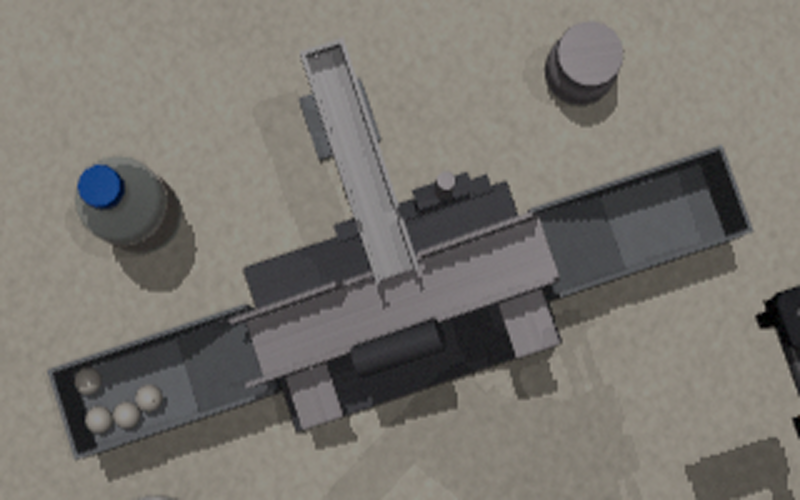

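All four balls are in the left tray, at (88,380), (98,418), (126,414) and (149,398), and the post is pushed about 44 mm aside. I'll let them settle, check that nothing moves, then hand in.

Emit:
play_rows(
  commands=[
    [[0, 0, 0], [0, 0, 0]],
    [[0, 0, 0], [0, 0, 0]],
    [[0, 0, 0], [0, 0, 0]],
    [[0, 0, 0], [0, 0, 0]],
    [[0, 0, 0], [0, 0, 0]],
    [[0, 0, 0], [0, 0, 0]],
    [[0, 0, 0], [0, 0, 0]],
    [[0, 0, 0], [0, 0, 0]],
    [[0, 0, 0], [0, 0, 0]],
    [[0, 0, 0], [0, 0, 0]],
  ],
)

```text
time_s: 8.1
position: [0.4357, -0.2017, 0.2755]
tcp_rot: [[0.957, 0.0, -0.291], [0.291, -0.0, 0.957], [0.0, -1.0, -0.0]]
force: [-0.1, 0.4, -0.1]
opening: 0.002
```

Emit:
play_rows(
  commands=[
    [[0, 0, 0], [0, 0, 0]],
    [[0, 0, 0], [0, 0, 0]],
    [[0, 0, 0], [0, 0, 0]],
    [[0, 0, 0], [0, 0, 0]],
    [[0, 0, 0], [0, 0, 0]],
    [[0, 0, 0], [0, 0, 0]],
    [[0, 0, 0], [0, 0, 0]],
    [[0, 0, 0], [0, 0, 0]],
    [[0, 0, 0], [0, 0, 0]],
    [[0, 0, 0], [0, 0, 0]],
  ],
)

```text
time_s: 9.35
position: [0.4358, -0.2017, 0.2755]
tcp_rot: [[0.957, -0.0, -0.291], [0.291, -0.0, 0.957], [-0.0, -1.0, -0.0]]
force: [0.6, -0.1, 0.1]
opening: 0.007
```

```bash
cat > fin.py <<'E'
from rig import *
import numpy as np, cv2
a=capture('top')['frame'];
for _ in range(8): b=capture('top')['frame']
s=(slice(270,330),slice(175,280))
d=np.abs(a[s].astype(int)-b[s]).max(-1);print(d.max(),(d>25).sum(),read_state()['time_s'])
if (d>25).sum()<8: hand_in();print('handed in')
E
python3 fin.py
```

```text
10 0 9.8
the job is handed in; nothing more can be done
handed in
```

I pressed the raised left pad down until the gate rocked over, then pushed the stop post aside. All four balls rolled into the left tray, and I handed the job in at 9.8 s.

- **Gate:** the right pad measured about 106 mm up afterwards (64 mm at the start), and the balls were still behind the stop at that point.
- **Stop:** the post stands about 44 mm aside, against the 30 mm needed.
- **Balls:** the top view showed all four in the left tray, and images about 0.4 s apart showed no movement there.
- **Bystanders:** the bottle and jar look unmoved in the top view. The dish was outside the last crop, but the arm never came near it.
- **Robot:** the arm is clear of everything, with wrist force near zero.

No check failed or disagreed.

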